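Clamp a plate in a drilling fixture with its slotted eccentric screw

ROBOT

A 7-joint arm with a two-finger parallel gripper is mounted at the origin on a cart in front of the work surface, level with it; the furniture and walls round the work are solid. World frame = base frame: x ahead of the robot, y to its left, z up, the work surface at z = 0. Lengths are in m, angles in rad, forces in N, time in s.
With the tool pointing down it reaches from about 0.425 to 0.825 m from the base axis. Payload 3.6 kg.
Tool frame: the origin (TCP) lies where the fingers leave the gripper's body, on its centre line; the fingertips stand 73 mm ahead of it and the grasp point (between the pads) lies 54 mm ahead of it; z points along the fingers, y is the line along which they close (so a half turn about z gives the same grasp; the last joint's range is limited). The gripper opens to 85 mm and grips with 20 to 120 N. Pads are 22 mm wide; open, the fingers measure 114 mm over their backs; the gripper's body (76 mm by 85 mm) begins 54 mm behind the grasp point. The pads swing forward as they close: fully open they stand 13 mm farther back than shut.
Start: joints at [-1.163, 0.615, -0.013, 1.423, 0.008, 1.103, -0.04], TCP at [0.274, 0.59, 0.304] pointing down, gripper open.
Joint ranges: [-3.12, 3.12], [-0.3, 2.06], [-1.34, 1.32], [0.26, 2.42], [-1.36, 4.5], [0.01, 1.98], [-2.84, 2.84]. Speed limits (rad/s): [2.79, 2.79, 3.14, 3.14, 3.14, 3.14, 3.14].

INTERFACE

Orientations are given as a unit quaternion [x, y, z, w].
In Python, from station import arm, snapshot, camera_info, ticket gives the robot as it stands. Calls block until the motion is done:
- arm.movep(position, orientation): joint-space move of the TCP to a pose.
- arm.line_to(position, velocity=0.15, ori=None): straight line of the TCP; ori=None keeps the orientation; velocity is the mean speed in m/s.
- arm.move_j(angles): joint-space move.
- arm.move_gripper(opening, effort=None): opening from 0.0 (shut) to 1.0 (fully open); effort is the grip in N (None keeps the last); returns when the fingers have stopped.
- arm.pause(seconds).
- arm.ik(position, orientation): joint angles nearest the present ones, or None.
- snapshot(name): name is "scene" or "side" or "wrist"; returns the picture (400x640x3 uint8, blue, green, red); there is no depth.
- camera_info(name): a dict with "fx", "fy", "cx", "cy" (pixels), "R" (3x3) and "t" (3): a world point X has camera coordinates R X + t; the wrist camera has in their place "T_tool_cam" (4x4, takes a point from camera to tool coordinates, whose origin is the TCP and whose axes are the flange's). Camera axes: x right, y down, z forward; pixel columns grow to the right and rows downward; lengths in m; the calibration is good to about 2 mm. The wrist camera is an equidistant fisheye: a pixel r from the principal point sees the ray r / f radians off the axis. A picture is of the moment at which its call begins: read the wrist's pose just before it. camera_info takes no time and is no camera call.
A pose or a line that the arm cannot do raises arm.MotionError and nothing moves.
- ticket.finish_job(): hands the job in; it is judged then, once.
Readings, each from a call of its own:
- arm.read_time(): time.
- arm.read_joint_positions(): joint angles.
- arm.read_dq(): joint speeds.
- arm.read_effort(): joint torques, N m.
- arm.read_tool_pos(): TCP position.
- arm.read_eef_rot(): TCP orientation.
- arm.read_ft_force(): force on the tool from outside, world axes, zero at the start.
- arm.read_wrist_torque(): the same for the moment, N m.
- arm.read_opening(): opening from 0.0 (shut) to 1.0 (fully open).
- arm.read_finger_force(): force on a finger pad.
Only numpy, scipy, OpenCV 4.12 (cv2) and the standard library are available. Lean on these libraries where they do the work, as an engineer would, in place of code of your own. Each camera call takes 0.05 s, during which the arm holds its last target. There are 200 camera calls.

TASK

Clamp the steel plate in the drilling fixture: take the flat driver out of its wooden block, seat its blade in the slot of the eccentric clamp screw and, keeping it seated, turn the screw clockwise until the plate is pushed up to the fence and the screw goes firm - nip it up, do not overtighten, or the cam bruises the plate's edge. Then put the driver back upright in its hole and leave the plate clamped; do not disturb the other things on the bench.

Things in the scene. Friction and masses are not known exactly. Their poses are not given: they have to be found in the camera images.
- fixture: Steel fixture base, fixed, 164 (x) x 132 (y) x 18 mm high; origin: centre of underside; x from the clamp screw over the plate to the fence, z up. Screw axis at x -52.5 mm, y 0. Fence: dark bar 24 x 120 x 14 mm along y; bolted by hand for each job, so its inner face lies unmeasured somewhere between x +33.5 and +40 mm. End-stop pin, 10 mm thick, 13 mm high, at x 0, y -57.5 mm.
- cam: Eccentric clamp screw, turning on its vertical axis (never rises). Origin: on the axis, on the base top. Dark round cam, 30 mm diameter, 12 mm high, centre 5 mm off axis; over it, on the axis, a round head of 25 mm diameter, 12 to 22 mm over the origin, slotted across its top. x: along the slot to the cam's high side (punch mark), which at first points away from the plate within 0.4 rad.
- slot (a point): Middle of the slot's floor, 17 mm over cam's origin. Slot 3.9 mm wide, 5 mm deep, open at both ends. The plate meets the fence after 0.5 to 2.0 rad clockwise (seen from above). Turning free takes about 0.1 N m, and sliding the plate a little more; once at the fence it climbs steeply: 0.25 to 0.3 N m is a proper nip (then held by friction), over 0.4 N m bruises the plate.
- plate: Loose sheared blue-grey steel plate, 100 x 75 x 8 mm, 0.36 kg, lying flat on the fixture between cam and fence, its 100 mm side along the fence; origin: centre of its underside; x along the 100 mm side. It has a few millimetres of play at first.
- driver_block: Wooden block fixed on the bench, 70 (x) x 56 (y) x 60 mm high, with one upright hole of 20 mm diameter, 54 mm deep, in the middle of its top (small drill holes beside it). Origin: centre of its underside. To its right, seen from the robot, stands a fixed angle grinder: wheel upright, up to 0.35 m high; its switch lever is 0.3 m up, close in front of the robot's left. Keep arm and gripper off it.
- driver: Flat driver, 128 mm long, 0.11 to 0.21 kg, upright in the block. Origin: middle of the blade's end; z up to the handle, x along the blade's width. Blade 16 (x) x 2.4 (y) mm, 14 mm long; 9 mm shank; collar 29 mm wide from 50 to 56 mm over the origin, resting on the block (origin then 10 mm over the bench); black handle 26 x 26 mm square, flats across x and y, from 56 to 122 mm.
- square: Bystander: small steel try square lying on the bench, 116 x 70 x 16 mm.
- nut: Bystander: large rusty hex nut, 52 mm, 24 mm high.
- bar: Bystander: stepped round steel bar standing upright, 30 mm diameter, 101 mm tall.
- pen: Bystander: marker pen lying on the bench, 18 x 130 mm.
Mind the look-alikes: they are no part of the job. There is more than one size of the plate; the one meant has the size given above.

How it is judged:
On the way, in this order (a step that is already met when the one before it is completed fails the run):
1. the driver's blade is seated in the screw's slot (its end within 2.5 mm of the slot floor), the plate not yet clamped (z of driver in the frame of cam between 0.014 and 0.0195 m and x of driver in the frame of cam between -0.006 and 0.006 m and y of driver in the frame of cam between -0.003 and 0.003 m and angle between the x axis of driver and the x axis of cam, either way round below 0.3 rad and contact force between cam and plate below 4 N), for 0.1 s.
2. with the blade still seated, the cam presses the plate with more than 6 N (z of driver in the frame of cam between 0.014 and 0.0195 m and x of driver in the frame of cam between -0.006 and 0.006 m and y of driver in the frame of cam between -0.003 and 0.003 m and angle between the x axis of driver and the x axis of cam, either way round below 0.3 rad and contact force between cam and plate above 6 N), for 0.2 s.
3. the driver is drawn out of the slot (z of driver in the frame of cam above 0.03 m), for 0.1 s.
At the end, for the whole second after the job is handed in: The cam still presses the plate (more than 5 N), the plate lies flat and square in the fixture (within 2 degrees), and the driver stands upright at rest in the block's hole, let down until its collar is within 3 mm of the block (contact force between cam and plate above 5 N and angle between the y axis of plate and the x axis of fixture, either way round below 0.035 rad and angle between plate's own z axis and vertical below 0.035 rad and x of driver in the frame of driver_block between -0.005 and 0.005 m and y of driver in the frame of driver_block between -0.005 and 0.005 m and z of driver in the frame of driver_block below 0.013 m and angle between driver's own z axis and vertical below 0.06 rad and linear speed of driver below 0.02 m/s); the robot touches nothing.
It fails at once if overtightened: the cam presses the plate with more than 35 N (contact force between cam and plate above 35 N).
It fails at once if the screw is turned otherwise than by the seated blade (slipped out of the slot, or turned by hand) (angular speed of cam above 1 rad/s and not (z of driver in the frame of cam between 0.014 and 0.0195 m and x of driver in the frame of cam between -0.006 and 0.006 m and y of driver in the frame of cam between -0.003 and 0.003 m and angle between the x axis of driver and the x axis of cam, either way round below 0.3 rad)).
It fails at once if a bystander (square, nut, bar or pen) is moved by more than 15 mm or the bar is knocked over (distance of any of square, nut, bar, pen from where it was at the start of the episode above 0.015 m or angle between bar's own z axis and vertical above 0.3 rad).
It also fails if it takes over 58 s, if anything falls off the work surface, if the arm or the gripper's body presses on something with over 40 N, if the wrist force passes 120 N, or if a joint passes its speed limit or range.

## Working session

There is one attempt and no reset: what is moved stays moved. The work goes in short steps, each a Python script; the robot and the scene stay as the last script left them, time stands still between calls to the robot, and variables do not carry over. Pictures are saved under pics/ and viewed, at most 10 in all, crops included, and the job is handed in when it is done.

```bash
ls; mkdir -p pics
python3 - <<'E'
from station import arm, snapshot, camera_info
import cv2,numpy as np
for n in ["scene","side","wrist"]:
    cv2.imwrite(f"pics/{n}0.png",snapshot(n))
    c=camera_info(n); print(n,{k:np.round(v,4).tolist() for k,v in c.items()})
print(arm.read_time(),arm.read_tool_pos(),arm.read_eef_rot(),arm.read_joint_positions())
E
```

```text
pics
scene {'fx': 381.4186, 'fy': 381.4186, 'cx': 327.1844, 'cy': 203.4569, 'R': [[0.8598, -0.5104, -0.015], [-0.3797, -0.6194, -0.6871], [0.3414, 0.5965, -0.7264]], 't': [-0.5317, 0.145, 0.817]}
side {'fx': 506.5341, 'fy': 506.5341, 'cx': 324.1101, 'cy': 197.8092, 'R': [[0.943, 0.3328, -0.0043], [0.2774, -0.7929, -0.5425], [-0.184, 0.5104, -0.84]], 't': [-0.4566, -0.2306, 1.1666]}
wrist {'fx': 309.7069, 'fy': 309.7069, 'cx': 320.0899, 'cy': 197.9486, 'T_tool_cam': [[0.0, -0.9518, -0.3067, 0.0792], [1.0, -0.0001, 0.0003, -0.0012], [-0.0003, -0.3067, 0.9518, -0.0706], [0.0, 0.0, 0.0, 1.0]]}
0.15 [0.27359519 0.5891374  0.30298988] [ 2.15637617e-01  9.76472948e-01 -9.77502749e-04 -2.12064620e-04] [-1.16248777  0.61572653 -0.01264374  1.42451584  0.00810567  1.10340064
 -0.04036985]
```

View pics/scene0.png

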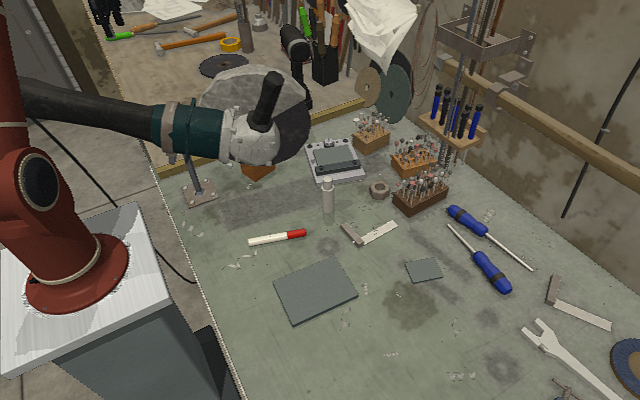

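View pics/side0.png

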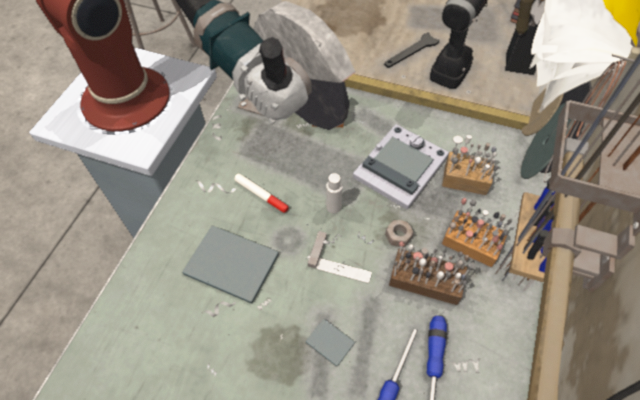

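View pics/wrist0.png

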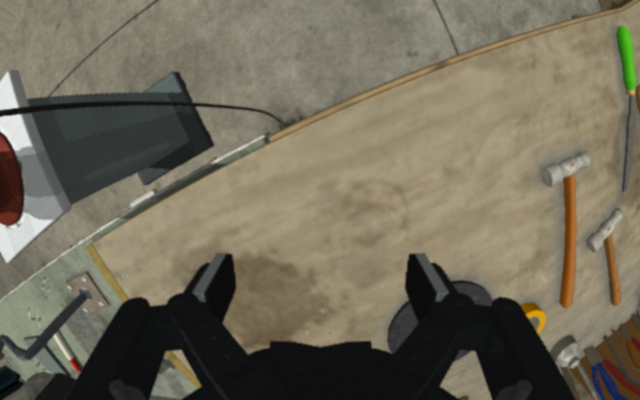

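```bash
cat > h.py <<'E'
from station import arm, snapshot, camera_info, ticket
import cv2, numpy as np
from scipy.spatial.transform import Rotation as Ro
def ray(n,px,pose=None):
    c=camera_info(n); u=(np.asarray(px,float)-[c["cx"],c["cy"]])/[c["fx"],c["fy"]]
    if n!="wrist":
        R=np.array(c["R"]); t=np.array(c["t"]); d=R.T@np.r_[u,1]; return -R.T@t, d/np.linalg.norm(d)
    th=np.linalg.norm(u); d=np.r_[u/max(th,1e-9)*np.sin(th),np.cos(th)]
    T=np.array(c["T_tool_cam"]); p,q=pose; Rw=Ro.from_quat(q).as_matrix()
    return Rw@T[:3,3]+p, Rw@T[:3,:3]@d
def onz(n,px,z,pose=None):
    o,d=ray(n,px,pose); return o+d*(z-o[2])/d[2]
def proj(n,X,pose=None):
    c=camera_info(n); X=np.asarray(X,float)
    if n!="wrist":
        v=np.array(c["R"])@X+np.array(c["t"]); u=v[:2]/v[2]
    else:
        T=np.array(c["T_tool_cam"]); p,q=pose
        v=Ro.from_quat(q).as_matrix().T@(X-p); v=T[:3,:3].T@(v-T[:3,3])
        r=np.hypot(v[0],v[1]); u=v[:2]/r*np.arctan2(r,v[2])
    return u*c["fx"]+[c["cx"],c["cy"]]
def tri(rays):
    A=sum(np.eye(3)-np.outer(d,d) for o,d in rays); b=sum((np.eye(3)-np.outer(d,d))@o for o,d in rays)
    return np.linalg.solve(A,b)
def pose(): return np.array(arm.read_tool_pos()),np.array(arm.read_eef_rot())
def down(yaw): # tool pointing down, tool y axis at world angle yaw
    y=np.array([np.cos(yaw),np.sin(yaw),0]); z=np.array([0,0,-1.]); return Ro.from_matrix(np.c_[np.cross(y,z),y,z]).as_quat()
E
python3 - <<'E'
from h import *
for n,p in [("scene",(338,160)),("scene",(257,172)),("side",(401,163)),("scene",(330,185)),("side",(334,208)),("scene",(270,235)),("scene",(378,190)),("scene",(268,150)),("scene",(315,290)),("scene",(424,270))]: print(n,p,onz(n,p,0).round(3))
E
```

```text
scene (338, 160) [0.665 0.021 0.   ]
scene (257, 172) [0.454 0.093 0.   ]
side (401, 163) [0.646 0.027 0.   ]
scene (330, 185) [ 0.595 -0.053  0.   ]
side (334, 208) [ 0.549 -0.124 -0.   ]
scene (270, 235) [ 0.392 -0.123 -0.   ]
scene (378, 190) [ 0.69  -0.133  0.   ]
scene (268, 150) [0.518 0.163 0.   ]
scene (315, 290) [ 0.41  -0.302  0.   ]
scene (424, 270) [ 0.631 -0.38   0.   ]
```

The bench is seen in both fixed views: fixture at scene (338,160) / side (401,163), with the target plate on it. The look-alike plates lie loose on the bench at scene (315,290) (too large) and (424,270) (too small). The block is hidden behind the grinder, with only an orange corner visible at scene (257,172). The wrist view shows the floor and cart, with the grinder's lever at bottom left. Next I triangulate the grinder and look from above.

Run:
```python
from h import *
for k,a,b in [("knobtop",(272,75),(270,43)),("head",(248,140),(265,98)),("wheel top",(245,66),(295,5)),("wheel low",(285,160),(325,125)),("collar",(175,128),(212,45)),("fixscrew",(362,147),(417,142)),("bar top",(327,181),(334,178)),("nut",(378,188),(400,232))]:
    r=[ray("scene",a),ray("side",b)]; X=tri(r); print(k,X.round(3),np.round([np.linalg.norm(proj("scene",X)-a),np.linalg.norm(proj("side",X)-b)],1))
# candidate reachable looking poses
for p in [(.5,.15,.5),(.5,.15,.45),(.45,.25,.5),(.45,.25,.45),(.6,.03,.45),(.6,.03,.5),(.27,.59,.45),(.27,.59,.5)]:
  print(p,[None if (q:=arm.ik(p,down(np.arctan2(p[1],p[0])+s))is None) else 1 for s in (np.pi/2,-np.pi/2,0)])
print(down(0))
```

```text
knobtop [ 0.449 -0.12   0.378] [0. 0.]
head [ 0.404 -0.077  0.226] [5.2 5.9]
wheel top [ 0.44  -0.005  0.351] [2.9 3.4]
wheel low [ 0.493 -0.017  0.106] [1.1 1.4]
collar [ 0.288 -0.029  0.269] [5.8 6.1]
fixscrew [ 0.676 -0.043  0.116] [12.2 16.6]
bar top [ 0.546 -0.121  0.094] [0.9 1.1]
nut [ 0.686 -0.139  0.012] [0.6 0.8]
(0.5, 0.15, 0.5) [1, 1, 1]
(0.5, 0.15, 0.45) [1, 1, 1]
(0.45, 0.25, 0.5) [1, 1, 1]
(0.45, 0.25, 0.45) [1, 1, 1]
(0.6, 0.03, 0.45) [1, 1, 1]
(0.6, 0.03, 0.5) [1, 1, 1]
(0.27, 0.59, 0.45) [1, 1, 1]
(0.27, 0.59, 0.5) [1, 1, 1]
[0.70710678 0.70710678 0.         0.        ]
```

Run:
```python
from h import *
arm.line_to((0.274,0.59,0.5),0.3)
arm.movep((0.54,0.13,0.5),down(0.15)); arm.pause(0.2)
p=pose(); cv2.imwrite("pics/w1.png",snapshot("wrist")); np.savez("w1.npz",p=p[0],q=p[1])
cv2.imwrite("pics/s1.png",snapshot("scene")); print(p,arm.read_joint_positions(),arm.read_time())
```

```text
(array([0.53993296, 0.13102915, 0.49984431]), array([ 6.51411269e-01,  7.58724811e-01, -4.40670235e-06, -1.37941014e-04])) [-0.53130045  0.35737329  0.39599434  1.34507763 -0.13614146  1.4658497
  0.00736814] 3.175
```

View pics/w1.png

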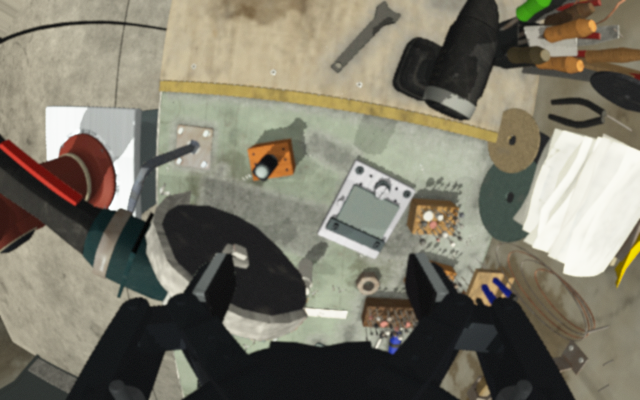

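View pics/s1.png

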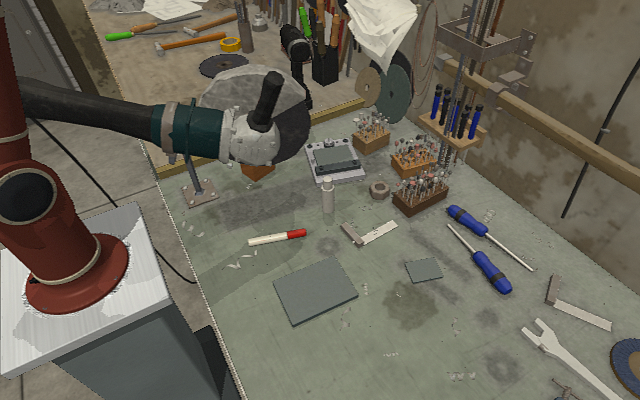

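The wrist view shows the wooden block at (272,160) with the driver's handle standing in it at about (262,172). The fixture is at (368,207): screw head near (381,187) on the far-left side and dark fence at (355,235). The grinder wheel is at (235,255), well to the right of the block, and the lever post is at (195,147). The s1 scene view is unchanged, with the gripper above the frame. Now closer looks at both.

Run:
```python
from h import *
d=np.load("w1.npz"); P=(d["p"],d["q"])
B=onz("wrist",(272,158),.06,P); H=onz("wrist",(262,170),.13,P); S=onz("wrist",(381,187),.04,P); F=onz("wrist",(355,237),.03,P)
L=onz("wrist",(195,147),.3,P)
print("block",B,"handle",H,"screw",S,"fence",F, "lever if .3:",L,onz("wrist",(135,205),.3,P))
f=(F-S)[:2]; print("fix x angle",np.degrees(np.arctan2(f[1],f[0])),np.linalg.norm(f))
arm.movep((S[0],S[1]-.03,.33),down(0.15)); arm.pause(.15)
p=pose(); im=snapshot("wrist"); np.savez("w2.npz",p=p[0],q=p[1],im=im)
sc=snapshot("side"); cv2.imwrite("pics/sd2.png",sc)
print(arm.read_joint_positions(),arm.read_ft_force())
b=(B+H)/2
arm.line_to((b[0],b[1],.36),.3); arm.line_to((b[0],b[1],.30),.3); arm.pause(.15)
p=pose(); im2=snapshot("wrist"); np.savez("w3.npz",p=p[0],q=p[1],im=im2)
print(arm.read_joint_positions(),arm.read_time())
a=im[60:360,190:590]; c=im2[60:360,150:550]
cv2.imwrite("pics/v23.png",np.vstack([a,c]))
```

```text
block [0.46114852 0.10323586 0.06      ] handle [0.45740431 0.09766111 0.13      ] screw [0.65830257 0.07637552 0.04      ] fence [ 0.63195887 -0.03197138  0.03      ] lever if .3: [0.41796317 0.15342608 0.3       ] [0.34859425 0.08467836 0.3       ]
fix x angle -103.66584201107095 0.11150355090609487
[-0.31552311  0.63230409  0.38886469  1.36038512 -0.2445613   1.19297576
  0.24667173] [ 0.61892621 -0.0624715  -0.52679167]
[-0.55301286  0.3605623   0.39925478  1.93387053 -0.17928906  0.87754103
  0.08716595] 5.7083
```

View pics/v23.png

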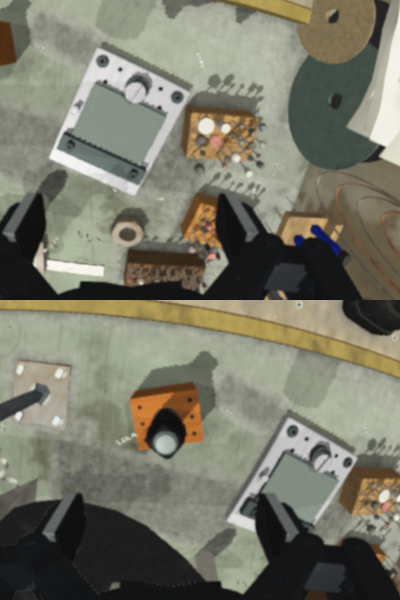

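The top half (fixture view) shows the screw head with its slot at full-image (328,150), the blue-grey plate at (310,180) and the fence at (300,220). The bottom half shows the block with the driver's light end cap at (315,200). I'll enlarge both; the plate on the fixture is the one meant (its size is checked below).

Run:
```python
from h import *
d=np.load("w2.npz"); P=(d["p"],d["q"]); e=np.load("w3.npz"); Q=(e["p"],e["q"])
a=cv2.resize(d["im"][85:265,230:390],None,fx=2.5,fy=2.5,interpolation=cv2.INTER_CUBIC)
b=cv2.resize(e["im"][140:230,275:355],None,fx=5,fy=5,interpolation=cv2.INTER_CUBIC)
cv2.imwrite("pics/z1.png",np.hstack([a,b]))
S=onz("wrist",(328,150),.04,P); print("screw",S, "handle", onz("wrist",(315,200),.138,Q), "from w3 screw", onz("wrist",(470,217),.04,Q))
```

```text
screw [0.66479596 0.07004244 0.04      ] handle [0.45640618 0.10036535 0.138     ] from w3 screw [0.6551022  0.07440212 0.04      ]
```

View pics/z1.png

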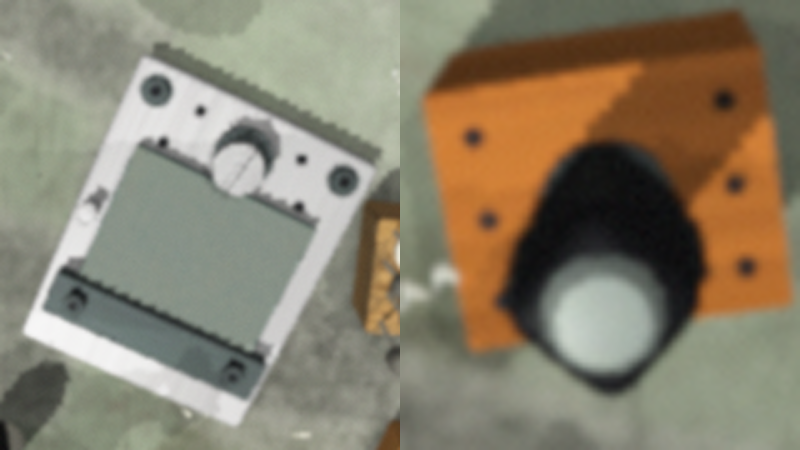

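Left: the fixture, with the screw head at crop (239,168) and its slot running from (255,148) to (226,190); plate and fence are parallel below. Right: the driver handle seen as a diamond, with top corners near (503,297), (612,390) and (705,270) and the cap at (605,310).

Run:
```python
from h import *
d=np.load("w2.npz"); P=(d["p"],d["q"]); e=np.load("w3.npz"); Q=(e["p"],e["q"])
f=lambda u,v:(230+u/2.5-.3,85+v/2.5-.3); g=lambda u,v:(275+(u-400)/5-.4,140+v/5-.4)
W=lambda q,z:onz("wrist",q,z,P); V=lambda q,z:onz("wrist",q,z,Q)
ang=lambda v:np.degrees(np.arctan2(v[1],v[0])).round(1)
s1,s2=W(f(255,148),.04),W(f(226,190),.04); print("slot",ang(s2-s1),np.linalg.norm(s2-s1),(s1+s2)/2, "head",W(f(239,168),.04))
pl=[W(f(*c),.026) for c in [(142,143),(316,224),(258,356),(64,270)]]
for i in range(2): v=pl[i+1]-pl[i]; print("plate",ang(v),np.linalg.norm(v))
fx=[W(f(*c),.018) for c in [(150,55),(376,167),(238,426),(24,332)]]
for i in range(4): v=fx[(i+1)%4]-fx[i]; print("fix",ang(v),np.linalg.norm(v))
c=sum(fx)/4; print("centre",c); u=(fx[2]+fx[3]-fx[0]-fx[1])[:2]; u/=np.linalg.norm(u); print("screw from fix",c[:2]-.0525*u,ang(u))
k=[V(g(*c),.130) for c in [(503,297),(612,390),(705,270)]]
print("handle",[(ang(k[i+1]-k[i]),np.linalg.norm(k[i+1]-k[i])) for i in (0,1)],(k[0]+k[2])/2,"cap",V(g(605,312),.138))
b=[V(g(*c),.06) for c in [(425,97),(758,45),(793,300),(470,352)]]
for i in range(4): v=b[(i+1)%4]-b[i]; print("block",ang(v),np.linalg.norm(v))
print("block c",sum(b)/4)
```

```text
slot -115.3 0.024441653334936975 [0.66274262 0.06688676 0.04      ] head [0.6619945  0.06729453 0.04      ]
plate -16.7 0.09568432006700331
plate -102.8 0.0770979811141662
fix -17.5 0.12668709751760598
fix -106.7 0.16199383380018603
fix 163.0 0.12997346886933123
fix 72.2 0.1629460327532544
centre [0.64724958 0.01704353 0.018     ]
screw from fix [0.66283672 0.06717627] -107.3
handle [(np.float64(-34.0), np.float64(0.02431380285433602)), (np.float64(62.6), np.float64(0.026018260113439773))] [0.45650208 0.10094028 0.13      ] cap [0.45712065 0.09877385 0.138     ]
block 17.4 0.06902005056363746
block -72.4 0.05531885757389963
block -161.9 0.07013087713554894
block 106.5 0.05622447734964864
block c [0.45787832 0.09699011 0.06      ]
```

Run:
```python
from h import *
d=np.load("w1.npz"); P=(d["p"],d["q"]); ft=onz("wrist",(195,147),0,P); print("post",ft,proj("wrist",ft+[0,0,.3],P))
psi=np.radians(-31); x,y=.4573,.0980
arm.movep((x,y,.30),down(psi)); arm.line_to((x,y,.158),.15)
print("down",arm.read_ft_force().round(2),arm.read_joint_positions().round(2))
arm.move_gripper(0.0,80); arm.pause(.2)
print("grip",arm.read_opening(),arm.read_finger_force(),arm.read_tool_pos())
arm.line_to((x,y,.36),.2)
print("lift",arm.read_ft_force().round(2),arm.read_opening())
S=np.array([.6625,.0670]); 
arm.movep((S[0],S[1],.36),down(np.radians(-25))); arm.line_to((S[0],S[1],.23),.2); arm.pause(.2)
p=pose(); im=snapshot("wrist"); np.savez("w4.npz",p=p[0],q=p[1],im=im); sd=snapshot("side"); sc=snapshot("scene"); np.savez("v4.npz",sd=sd,sc=sc)
print(p,arm.read_joint_positions().round(2),arm.read_ft_force().round(2),arm.read_wrist_torque().round(2),arm.read_time())
t=proj("wrist",np.r_[S,.23-.054-.092],p); print("exp tip px",t)
z=lambda i,c,h,w,k:cv2.resize(i[int(c[1])-h//2:int(c[1])+h//2,int(c[0])-w//2:int(c[0])+w//2],None,fx=k,fy=k,interpolation=cv2.INTER_CUBIC)
X=np.r_[S,.10]; u,v=proj("side",X),proj("scene",X); print(u,v)
a=z(im,t,150,100,4); b=z(sd,u,120,160,2.5); c=z(sc,v,120,160,2.5)
cv2.imwrite("pics/z4.png",np.hstack([a,np.vstack([b,c])]))
```

```text
post [0.29702365 0.09303675 0.        ] [ 98.50608317 190.82705258]
down [-0.19  0.24  0.15] [-0.54  0.6   0.41  2.1  -0.46  0.53 -0.33]
grip 0.29747997213992994 78.33160042762756 [0.45757477 0.09801002 0.15833745]
lift [-0.07  0.05 -1.54] 0.295738390677466
(array([0.66315969, 0.06688472, 0.23180356]), array([8.43362515e-01, 5.37342634e-01, 1.41253873e-03, 7.52926235e-04])) [-0.42  0.76  0.54  1.47 -0.43  1.03 -0.22] [ 0.13  0.01 -2.6 ] [-0.03 -0.02  0.07] 11.35
exp tip px [319.47038475 207.54080852]
[420.82155445 119.31872475] [328.02493311 121.64448737]
```

View pics/z4.png

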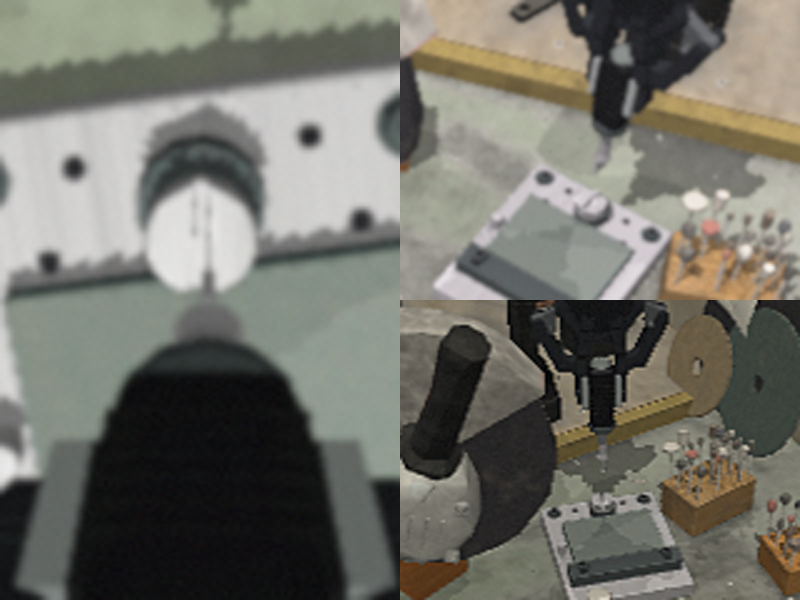

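Wrist crop: the blade is edge-on, a thin dark line at about crop (208,283), in line with the slot at crop (205,190–260). So the blade's width lies along tool x and already points along the slot; the side and scene crops agree. Next I lower to just above the head and measure the lateral offset.

Run:
```python
from h import *
S=np.array([.6625,.0670])
arm.line_to((S[0],S[1],.196),.1,ori=down(np.radians(-25.3))); arm.pause(.3)
p=pose(); im=snapshot("wrist"); np.savez("w5.npz",p=p[0],q=p[1],im=im)
print(p, arm.read_ft_force().round(2))
t=proj("wrist",np.r_[p[0][:2],p[0][2]-.1483],p); print("exp tip",t)
for zz in (.04,): print("exp screw px",proj("wrist",np.r_[S,zz],p))
g=cv2.cvtColor(im,cv2.COLOR_BGR2GRAY)
for r in range(168,222,2): print(r,g[r,304:338].tolist())
cv2.imwrite("pics/z5.png",cv2.resize(im[150:240,265:375],None,fx=6,fy=6,interpolation=cv2.INTER_CUBIC))
```

```text
(array([0.66279502, 0.06695729, 0.19665232]), array([8.44788483e-01, 5.35100054e-01, 5.31245886e-04, 2.61382880e-04])) [ 0.64  0.4  -2.26]
exp tip [320.67629451 206.91761013]
exp screw px [320.27678821 203.43669558]
168 [202, 203, 205, 207, 210, 212, 206, 197, 190, 176, 164, 147, 131, 124, 123, 119, 121, 118, 119, 120, 121, 122, 123, 122, 123, 124, 139, 170, 197, 208, 207, 205, 205, 204]
170 [210, 208, 203, 199, 190, 180, 164, 143, 132, 127, 125, 122, 122, 122, 124, 120, 119, 120, 118, 119, 119, 121, 123, 123, 124, 125, 127, 141, 174, 201, 207, 205, 206, 206]
172 [200, 185, 159, 143, 132, 127, 123, 121, 120, 122, 123, 121, 123, 122, 123, 119, 113, 114, 116, 119, 120, 121, 122, 124, 122, 124, 124, 132, 158, 182, 188, 189, 197, 204]
174 [194, 171, 139, 125, 122, 122, 121, 116, 110, 104, 97, 93, 91, 86, 80, 73, 70, 72, 80, 86, 93, 101, 108, 114, 118, 120, 122, 125, 126, 126, 127, 139, 169, 194]
176 [171, 145, 127, 119, 117, 110, 95, 75, 60, 54, 49, 45, 46, 44, 45, 47, 45, 44, 46, 44, 48, 51, 58, 63, 75, 94, 110, 121, 123, 124, 122, 125, 141, 171]
178 [159, 131, 113, 98, 78, 65, 57, 59, 
[... 2817 characters left out ...]
, 103, 104, 101, 104, 114, 148, 195, 215, 219, 208, 178, 147, 131, 132, 133]
214 [67, 75, 108, 164, 209, 230, 233, 222, 178, 130, 106, 99, 96, 94, 92, 91, 93, 93, 96, 97, 96, 97, 97, 104, 122, 161, 190, 190, 171, 149, 143, 141, 142, 142]
216 [122, 122, 126, 134, 154, 180, 201, 197, 162, 119, 95, 87, 82, 74, 69, 64, 62, 66, 69, 76, 77, 78, 82, 90, 103, 121, 134, 137, 138, 142, 142, 143, 144, 143]
218 [143, 142, 141, 133, 121, 108, 99, 88, 78, 62, 54, 50, 50, 45, 43, 46, 45, 44, 44, 44, 44, 45, 49, 52, 58, 66, 81, 100, 117, 131, 139, 142, 143, 141]
220 [140, 134, 115, 88, 68, 52, 46, 45, 43, 46, 46, 49, 50, 51, 50, 53, 53, 53, 53, 52, 51, 49, 48, 44, 47, 46, 44, 50, 61, 81, 104, 125, 135, 141]
```

View pics/z5.png

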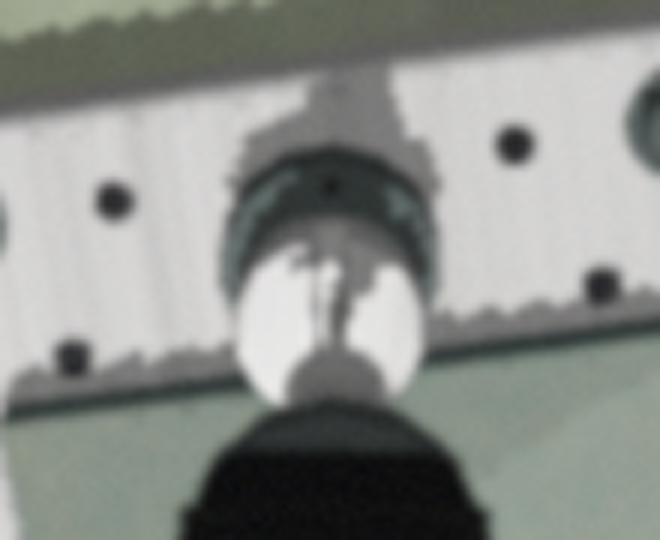

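The close crop shows the head centre at column ≈319.3 (slot's left edge at 317, vertical), while the blade sits at column ≈321.0. The blade is therefore ~1.3 mm too far along +tool y, and its yaw is aligned. I'll shift and insert under force watch.

```bash
cat > ins.py <<'E'
from h import *
psi=np.radians(-25.3); ty=np.array([np.cos(psi),np.sin(psi),0])
base=np.array([.66279502,.06695729,0])-[.0003,-.00004,0]
f0=None
def descend(off,z0=.192,zmin=.180,lim=6):
    b=base+ty*off; arm.line_to((b[0],b[1],z0),.05); arm.pause(.15)
    f0=arm.read_ft_force()[2]; z=z0
    while z>zmin:
        z-=.0007; arm.line_to((b[0],b[1],z),.02); f=arm.read_ft_force()[2]-f0
        if f>lim: break
    return z,arm.read_tool_pos()[2],f
E
python3 - <<'E'
from ins import *
for off in (-.0013,-.0019,-.0007):
    r=descend(off); print(off,np.round(r,4),arm.read_ft_force().round(1),arm.read_wrist_torque().round(2),arm.read_time())
    if r[1]<.1862: break
print(pose())
E
```

```text
-0.0013 [0.1822 0.1833 6.2624] [-2.1 -0.4  4.6] [-0.05  0.21  0.07] 16.0917
(array([0.6614632 , 0.06747566, 0.1833125 ]), array([8.44785437e-01, 5.35105054e-01, 3.81883314e-04, 3.26488946e-05]))
```

Contact at TCP z = 0.1833, which is exactly the slot-floor depth (the head top would be 0.1883), so the blade is seated. Turning clockwise with torque watch.

```bash
cat > turn.py <<'E'
import sys
from ins import *
def turn(psi0,step,n,stop,pos):
    ps=psi0; out=[]
    for i in range(n):
        ps-=step; arm.line_to(pos,.05,ori=down(ps)); 
        t=arm.read_wrist_torque(); f=arm.read_ft_force(); out.append((round(np.degrees(ps),1),t[2].round(3),f.round(1).tolist()))
        if t[2]>stop or np.linalg.norm(f[:2])>15: break
    return ps,out
def yaw():
    y=Ro.from_quat(arm.read_eef_rot()).as_matrix()[:,1]; return np.arctan2(y[1],y[0])
E
python3 - <<'E'
from turn import *
b=base+ty*-.0013; pos=(b[0],b[1],.1825)
t0=arm.read_time(); ps,o=turn(psi,.03,6,.22,pos)
print(*o,sep="\n"); print(np.degrees(yaw()),arm.read_time()-t0,arm.read_tool_pos())
E
```

```text
(np.float64(-27.0), np.float64(0.053), [-0.9, 0.1, 4.7])
(np.float64(-28.7), np.float64(-0.032), [-0.4, -0.8, 4.6])
(np.float64(-30.5), np.float64(-0.031), [0.2, -1.0, 4.9])
(np.float64(-32.2), np.float64(0.091), [-0.7, -0.3, 4.7])
(np.float64(-33.9), np.float64(0.047), [-1.4, -0.5, 5.1])
(np.float64(-35.6), np.float64(0.127), [-0.1, -0.8, 6.2])
-35.570053870379766 1.5 [0.6619396  0.06730821 0.18332992]
```

```bash
cat >> turn.py <<'E'
def mt(n=5):
    v=[]
    for _ in range(n): v.append(arm.read_wrist_torque()[2]); arm.pause(.02)
    return float(np.mean(v))
E
python3 - <<'E'
from turn import *
b=base+ty*-.0013; pos=(b[0],b[1],.1825)
ps=np.radians(-35.6); end=psi-2.15; o=[]; m=0; step=.03; t0=arm.read_time()
while ps>end and arm.read_time()-t0<17:
    ps-=step; arm.line_to(pos,.05,ori=down(ps)); t=arm.read_wrist_torque()[2]; f=arm.read_ft_force()
    m=mt(4) if t>.15 or step<.03 else t
    o.append((round(np.degrees(ps),1),round(np.degrees(yaw()),1),round(t,3),round(m,3),f.round(1).tolist()))
    step=.01 if m>.165 else .03
    if m>.245 or np.linalg.norm(f[:2])>15 : break
    if f[2]<1 or f[2]>12: print("fz");break
for r in o[::3]+o[-6:]: print(*r)
print(mt(8),arm.read_time(),pose(),arm.read_joint_positions()[6])
E
```

```text
-37.3 -37.3 0.113 0.113 [-0.6, -0.8, 6.2]
-42.5 -42.4 0.112 0.112 [-0.4, -0.6, 5.3]
-47.6 -47.6 0.1 0.1 [0.2, -0.5, 5.0]
-52.8 -52.7 0.053 0.053 [-0.3, -0.6, 5.8]
-57.9 -57.9 0.122 0.122 [-0.3, -0.1, 5.0]
-63.1 -63.0 0.133 0.133 [-1.2, -0.3, 6.1]
-68.3 -68.2 0.121 0.121 [-0.8, 0.3, 5.1]
-73.4 -73.4 0.147 0.147 [0.2, 0.5, 5.8]
-78.6 -78.5 0.1 0.1 [-0.3, 0.4, 5.1]
-83.7 -83.6 0.288 0.212 [-0.1, 0.8, 5.3]
-85.4 -85.3 0.269 0.22 [-0.3, -0.7, 5.3]
-82.0 -81.9 0.129 0.129 [0.6, 0.1, 5.3]
-83.7 -83.6 0.288 0.212 [-0.1, 0.8, 5.3]
-84.3 -84.2 0.211 0.191 [0.5, -1.0, 5.1]
-84.9 -84.8 0.192 0.203 [-0.0, 0.6, 5.9]
-85.4 -85.3 0.269 0.22 [-0.3, -0.7, 5.3]
-86.0 -85.9 0.251 0.246 [-0.7, -0.2, 6.1]
0.24265265775425987 26.125 (array([0.66200074, 0.06763744, 0.18332597]), array([9.99365760e-01, 3.55951152e-02, 1.01875450e-03, 1.64049215e-04])) -1.0644113797595025
```

Run:
```python
from turn import *
b=base+ty*-.0013; pos=(b[0],b[1],.1825)
ps=np.radians(-86.0)
for _ in range(3):
    if mt(6)>.262: break
    ps-=.008; arm.line_to(pos,.05,ori=down(ps)); print(np.degrees(ps),mt(8))
arm.pause(.2); print("final",mt(8))
for _ in range(10):
    ps+=.01; arm.line_to(pos,.05,ori=down(ps)); m=mt(4); print(round(np.degrees(ps),1),round(m,3))
    if m<.03: break
arm.line_to((b[0],b[1],.215),.06); print(arm.read_ft_force())
im=snapshot("wrist"); p=pose(); np.savez("w6.npz",p=p[0],q=p[1],im=im)
arm.line_to((b[0],b[1],.36),.2); print(pose(),arm.read_time(),arm.read_opening())
cv2.imwrite("pics/sd6.png",snapshot("side"))
```

```text
-86.45836623610467 0.2259732877781201
-86.91673247220932 0.24744815297327732
-87.37509870831398 0.2621721159518192
final 0.2617213136038345
-86.8 0.233
-86.2 0.193
-85.7 0.123
-85.1 0.103
-84.5 0.082
-83.9 0.098
-83.4 0.053
-82.8 0.038
-82.2 0.017
[-0.05844335  0.62792443 -1.7933355 ]
(array([0.66071905, 0.06790948, 0.35842308]), array([ 9.97698024e-01,  6.77965566e-02, -1.46478033e-03, -3.66971106e-04])) 32.375 0.29408620014265974
```

Run:
```python
from turn import *
print("free torque",mt(10))
x,y=.4573,.0980; q=down(np.radians(-31))
arm.movep((x,y,.36),q); arm.pause(.1); print(arm.read_tool_pos(),mt(6))
arm.line_to((x,y,.222),.2); arm.pause(.2); e=np.array([x,y])-arm.read_tool_pos()[:2]; print("err",e); x,y=np.array([x,y])+e
f0=arm.read_ft_force(); z=.222
while z>.1575:
    z-=.004 if z>.168 else .001
    arm.line_to((x,y,z),.06); f=arm.read_ft_force()-f0
    if f[2]>5 or np.linalg.norm(f[:2])>8: break
print(z,arm.read_tool_pos(),f,arm.read_time())
```

```text
free torque 0.016164749326775814
[0.45904189 0.09777256 0.36032557] 0.019402817651825017
err [-0.00065602 -0.00010121]
0.15799999999999995 [0.45678991 0.09784496 0.15837037] [-1.69568993  0.26750796  6.0119904 ] 40.175
```

Torque bias is only about 0.016, so the true nip was about 0.25 N m. The driver is back down at its original height; I'll release, retreat and look.

Run:
```python
from turn import *
p=arm.read_tool_pos(); arm.move_gripper(1.0); arm.pause(.1)
arm.line_to((p[0],p[1],.30),.2); arm.line_to((p[0],p[1],.38),.25); arm.pause(.2)
P=pose(); im=snapshot("wrist"); print(arm.read_time(),arm.read_opening(),P)
d=np.load("w6.npz")
for n,X in (("hole/handle",(.4575,.098,.132)),("screw",(.6625,.067,.04))): print(n,proj("wrist",X,P))
cv2.imwrite("pics/end.png",np.hstack([cv2.resize(im[60:360,180:580],None,fx=1.1,fy=1.1),cv2.resize(d["im"][125:285,250:405],None,fx=2.0625,fy=2.0625,interpolation=cv2.INTER_CUBIC)]))
```

```text
42.4667 1.0011584848394883 (array([0.45601536, 0.09797229, 0.37841485]), array([ 8.70387150e-01,  4.92364325e-01, -1.85848839e-03, -3.54354826e-04]))
hole/handle [322.30596657 174.28793962]
screw [459.82125281 105.62291673]
```

View pics/end.png

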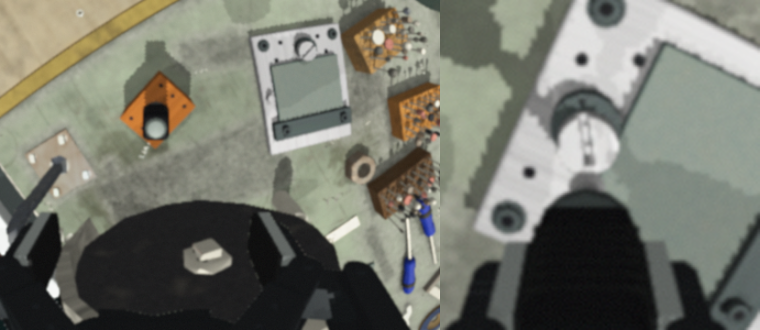

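The driver stands in its hole at (155,120). The plate lies square against the fence at (310,95) with the slot turned, and the bystanders are in place. Handing in.

```bash
python3 -c "
from station import ticket
print(ticket.finish_job())"
```

```text
the job is handed in; nothing more can be done
None
```

I handed the job in (no verdict was returned): plate nipped up against the fence at about 0.25 N m, driver back upright in its block, bystanders unmoved in the last view, about 42.5 s on the clock.

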